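Reverse the bathroom row from glass shelf to bamboo tray

ROBOT

A 6-joint arm with a two-finger parallel gripper is mounted at the origin on the work surface. World frame = base frame: x ahead of the robot, y to its left, z up, the work surface at z = 0. Lengths are in m, angles in rad, forces in N, time in s.
With the tool pointing down it reaches from about 0.3 to 0.875 m from the base axis. Payload 6.4 kg.
Tool frame: the origin (TCP) lies midway between the tips of the shut fingers; the grasp point (between the pads) lies 19 mm behind it; z points along the fingers, y is the line along which they close (so a half turn about z gives the same grasp; the last joint's range is limited). The gripper opens to 85 mm and grips with 20 to 120 N. Pads are 22 mm wide; open, the fingers measure 114 mm over their backs; the gripper's body (76 mm by 85 mm) begins 54 mm behind the grasp point. The pads swing forward as they close: fully open they stand 13 mm farther back than shut.
Start: joints at [-1.496, 0.181, 1.607, -0, 1.354, -0.206], TCP at [0.159, -0.552, 0.231] pointing down, gripper open.
Joint ranges: [-2.99, 2.99], [-0.89, 2.07], [0.3, 2.58], [-1.14, 4.28], [0, 2.63], [-3.12, 3.12]. Speed limits (rad/s): [2.57, 2.57, 3.01, 3.14, 3.14, 3.14].

INTERFACE

Orientations are given as a unit quaternion [w, x, y, z].
In Python, from bench import sensors, vision, ctrl gives the robot as it stands.
- The arm moves only by the tool carry_out, never from a script. Its argument "deltas" is text: rows parted by semicolons, each of 7 numbers parted by spaces: the shift along the tool's x, y, z in mm, then the turn, a rotation vector about the tool's x, y, z in rad, then the closure, from 0 (fully open) to 1 (shut). In form: tx ty tz ax ay az claw; .... A call has 1 to 12 rows; each row is the pose to reach, as a shift and turn from the pose commanded when the call began, along the tool's axes at that moment; what a row does not reach only later rows make up. A row lasts 1/8 s, in which the tool goes at most 62.5 mm and 10.7 degrees, less where a joint would pass 70% of its speed; a pose out of reach is approached as far as the arm can. A call with a gripper value outside its range is refused whole. The fingers move at their own pace and stop on an object; the grip force is fixed at half the most. Time passes only in rows, so rows that repeat a pose let the fingers close. It gives the time, the measured TCP pose, the force, the opening and the grip force at its end, in the units of the state.
- sensors.get_obs(): the state, without advancing time (a new reading comes with each control period).
- vision.camera(name): name is "side" or "top" or "wrist"; returns the picture (480x640x3 uint8, blue, green, red); there is no depth.
- vision.camera_model(name): a dict with "K" (3x3 intrinsics, pixels), "k1" (the pictures are not rectified: a ray, as slopes to the right and down, at radius r is drawn at 1 + k1 r^2 times it, then the intrinsics apply), "extrinsics" (4x4, takes a point from world to camera coordinates); the wrist camera has in their place "hand_eye" (4x4, takes a point from camera to tool coordinates, whose origin is the TCP and whose axes are the flange's). Camera axes: x right, y down, z forward; pixel columns grow to the right and rows downward; lengths in m; the calibration is good to about 2 mm. A picture is of the moment at which its call begins: read the wrist's pose just before it. camera_model takes no time and is no camera call.
- ctrl.hand_in(): hands the job in; it is judged then, once.
The state is a dict: "time_s": time; "q": joint angles; "dq": joint speeds; "joint_efforts": joint torques, N m; "eef_pos": TCP position; "eef_rot": TCP orientation; "wrist_force": force on the tool from outside, world axes, zero at the start; "torque": the same for the moment, N m; "opening": opening from 0.0 (shut) to 1.0 (fully open); "grasp_force": force on a finger pad.
Only numpy, scipy, OpenCV 4.12 (cv2) and the standard library are available. Lean on these libraries where they do the work, as an engineer would, in place of code of your own. Each camera call takes 0.05 s, during which the arm holds its last target. There are 200 camera calls.

TASK

Move the pill tin, tumbler, bottle and jar from their drip pads on the frosted glass shelf to the bamboo tray, one standing upright in the middle of each compartment, with the row reversed: as the robot sees it, what stood furthest left on the shelf ends furthest right on the tray, and so on along the row. Do not tip anything over, and leave the purple clip where it lies.

Things in the scene. Friction and masses are not known exactly. Their poses are not given: they have to be found in the camera images.
- tin: Steel pill tin with a closed flip-top lid: rectangular, 54 mm (x) by 46 mm (y) over the lid, 52 by 44 mm below it, 32 mm high, about 60 g. Origin: centre of its underside; z up. Loose; starts upright in the middle (within 5 mm) of its own drip pad on the glass shelf.
- tumbler: White ceramic tumbler, open at the top, 52 mm across at the foot and 54 mm at the rim, 80 mm high, about 200 g. Origin: centre of its underside; z up. Loose; starts upright in the middle (within 5 mm) of its own drip pad on the glass shelf.
- bottle: Slender white plastic bottle, round, 40 mm across, 88 mm high with its narrower neck and cap; the straight full-width part reaches from the foot to 58 mm. About 90 g. Origin: centre of its underside; z up. Loose; starts upright in the middle (within 5 mm) of its own drip pad on the glass shelf.
- jar: Squat amber glass jar with a flat wooden lid: round, 54 mm across (lid 55 mm), 56 mm high, about 160 g. Origin: centre of its underside; z up. Loose; starts upright in the middle (within 5 mm) of its own drip pad on the glass shelf.
- pad_tin: Drip pad fixed on the frosted glass shelf under the tin; stays behind: grey rectangle, 72 by 68 mm, 3 mm thick. Origin: centre of its underside, 28 mm above the work surface (glass top; pad top 31 mm). y along the shelf to the robot's left, x away from the robot. The four pads stand in a row along y, 80 mm apart, in changing order.
- pad_tumbler: Drip pad fixed on the frosted glass shelf under the tumbler; stays behind: grey disc, 72 mm across, 3 mm thick. Origin: centre of its underside, 28 mm above the work surface (glass top; pad top 31 mm). y along the shelf to the robot's left, x away from the robot. The four pads stand in a row along y, 80 mm apart, in changing order.
- pad_bottle: Drip pad fixed on the frosted glass shelf under the bottle; stays behind: small grey disc, 58 mm across, 3 mm thick. Origin: centre of its underside, 28 mm above the work surface (glass top; pad top 31 mm). y along the shelf to the robot's left, x away from the robot. The four pads stand in a row along y, 80 mm apart, in changing order.
- pad_jar: Drip pad fixed on the frosted glass shelf under the jar; stays behind: square grid of five pale wooden slats, 73 by 70 mm, 3 mm thick. Origin: centre of its underside, 28 mm above the work surface (glass top; pad top 31 mm). y along the shelf to the robot's left, x away from the robot. The four pads stand in a row along y, 80 mm apart, in changing order.
- tray: Bamboo tray, fixed: 110 (x) by 335 mm (y), floor 12 mm above the work surface. Five dark ribs, 5 mm thick and 8 mm above the floor, run along x and part four compartments, middles at x = 0, y = 120, 40, -40, -120 mm; open front and back. Origin: on the work surface under its middle; y to the robot's left. Row parallel (within 0.25 rad) to the shelf, 0.18-0.21 m nearer or farther.
- clip: Purple plastic clip, bystander: 20 mm (x) by 70 mm (y), 13 mm high, loose, lying on the work surface between the two rows. Origin: centre of its underside.

How it is judged:
By the outcome, as a careful person would: the job done as asked, in the order asked, and still so for the second after the job is handed in, with the robot touching nothing.
It also fails if it takes over 106 s, if anything falls off the work surface, if the arm or the gripper's body presses on something with over 40 N, if the wrist force passes 120 N, or if a joint passes its speed limit or range.

## Working session

There is one attempt and no reset: what is moved stays moved. The work goes in short steps, Python scripts to look and compute and a tool call to move; the robot and the scene stay as the last step left them, time stands still between calls to the robot, and variables do not carry over. Pictures are saved under pics/ and viewed, at most 14 in all, crops included, and the job is handed in when it is done.

Besides the shell and the picture viewer there is one more tool, called after "Request:" as name(argument=value, ...), one argument or row to a line, values as JSON. carry_out: Moves the arm, as the interface text tells. Its arguments: {"type":"object","properties":{"deltas":{"type":"string"}},"required":["deltas"]}

```bash
mkdir -p pics; ls
python3 - <<'E'
from bench import sensors, vision, ctrl
import cv2, numpy as np
for n in ("side","top"):
    cv2.imwrite(f"pics/{n}0.png", vision.camera(n))
for n in ("side","top","wrist"):
    m=vision.camera_model(n); print(n,{k:np.round(np.array(v),4).tolist() for k,v in m.items()})
o=sensors.get_obs(); print(o)
E
```

```text
pics
side {'K': [[515.596, 0.0, 314.8725], [0.0, 515.596, 235.9576], [0.0, 0.0, 1.0]], 'k1': 0.0406, 'extrinsics': [[-0.8178, -0.5754, 0.0072, 0.4567], [-0.3466, 0.4826, -0.8043, 0.2304], [0.4594, -0.6603, -0.5942, 0.4261], [0.0, 0.0, 0.0, 1.0]]}
top {'K': [[578.431, 0.0, 312.5739], [0.0, 578.431, 236.1791], [0.0, 0.0, 1.0]], 'k1': -0.055, 'extrinsics': [[0.0144, -0.9994, 0.0315, -0.0302], [-0.9899, -0.0187, -0.1405, 0.5716], [0.141, -0.0292, -0.9896, 0.7851], [0.0, 0.0, 0.0, 1.0]]}
wrist {'K': [[432.2515, 0.0, 321.6562], [0.0, 432.2515, 243.1422], [0.0, 0.0, 1.0]], 'k1': -0.0694, 'hand_eye': [[-0.0001, -0.9568, -0.2907, 0.0739], [1.0, -0.0001, 0.0001, -0.0009], [-0.0001, -0.2907, 0.9568, -0.143], [0.0, 0.0, 0.0, 1.0]]}
{'time_s': 0.1, 'q': array([-1.49627281e+00,  1.81427038e-01,  1.60790583e+00, -2.15821951e-05,
        1.35380260e+00, -2.06294878e-01]), 'dq': array([ 1.26489437e-03, -1.91568985e-03, -2.02117768e-03, -6.45407628e-05,
       -6.80495773e-04,  1.12819650e-03]), 'joint_efforts': array([ 4.80902909e-04, -4.45877838e+01, -3.52234948e+01, -1.78319410e-04,
        4.16122115e-03, -1.18691156e-05]), 'eef_pos': array([ 0.15933216, -0.55196945,  0.23049763]), 'eef_rot': array([-7.70428217e-04,  9.90158191e-01,  1.39950566e-01,  4.02746114e-05]), 'wrist_force': array([-0.23639142,  0.23196961, -0.8045451 ]), 'torque': array([ 0.00036875, -0.03376352,  0.04086837]), 'grasp_force': 0.0, 'opening': 0.996292619124397}
```

View pics/top0.png

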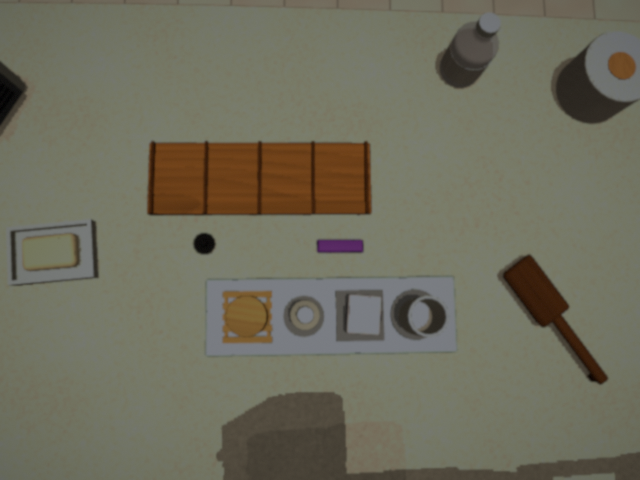

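View pics/side0.png

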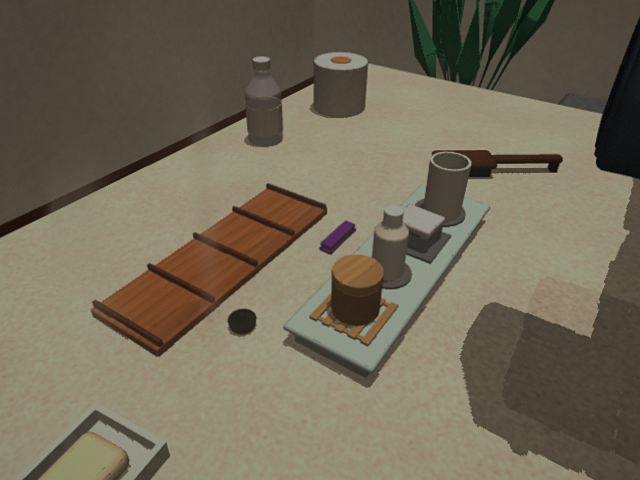

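The top view shows, left to right on the shelf, the jar (246,317), bottle (303,315), tin (364,314) and tumbler (425,315). The tray is farther away, spanning (150–370, 142–214), with the clip at (340,246). The side view agrees: jar lid at (358,270), bottle cap (393,210), tin lid (420,220), tumbler rim (449,160).

```bash
cat > h.py <<'E'
import numpy as np, cv2
from scipy.spatial.transform import Rotation as Rn
from bench import sensors, vision
def pose(o=None):
    o=o or sensors.get_obs(); w,x,y,z=o['eef_rot']; T=np.eye(4)
    T[:3,:3]=Rn.from_quat([x,y,z,w]).as_matrix(); T[:3,3]=o['eef_pos']; return T
def ray(n,uv,T=None):
    m=vision.camera_model(n); 
    C=np.linalg.inv(np.array(m['extrinsics'])) if n!='wrist' else T@np.array(m['hand_eye'])
    p=cv2.undistortPoints(np.array(uv,float).reshape(-1,1,2),np.array(m['K']),np.array([m['k1'],0,0,0.]))[:,0]
    d=np.c_[p,np.ones(len(p))]@C[:3,:3].T
    return C[:3,3],d
def plane(n,uv,z,T=None):
    c,d=ray(n,uv,T); return c+d*((z-c[2])/d[:,2:])
def tri(r1,r2):
    out=[]
    for a,b in zip(r1[1],r2[1]):
        A=np.c_[a,-b]; s=np.linalg.lstsq(A,r2[0]-r1[0],rcond=None)[0]
        p,q=r1[0]+a*s[0],r2[0]+b*s[1]; out.append([*((p+q)/2),np.linalg.norm(p-q)])
    return np.array(out)
def go(target,yaw,T=None):
    """tool-axis shift (mm) and turn to a downward pose at target with tool x at yaw"""
    T=pose() if T is None else T; c,s=np.cos(yaw),np.sin(yaw)
    R=np.array([[c,s,0],[s,-c,0],[0,0,-1.]])
    return np.round(1000*T[:3,:3].T@(np.array(target)-T[:3,3]),1), np.round(Rn.from_matrix(T[:3,:3].T@R).as_rotvec(),3)
E
python3 - <<'E'
from h import *
np.set_printoptions(precision=4,suppress=True)
t=cv2.imread('pics/top0.png'); s=cv2.imread('pics/side0.png')
def quad(img,roi,lo,hi):
    m=cv2.inRange(cv2.cvtColor(img,cv2.COLOR_BGR2HSV),lo,hi); k=np.zeros_like(m); x0,y0,x1,y1=roi; k[y0:y1,x0:x1]=m[y0:y1,x0:x1]
    c=max(cv2.findContours(k,0,2)[0],key=cv2.contourArea); return c
# jar lid ellipse in side; tops by reading
top=[(246,317),(305,314.5),(364,314),(427,315.5)]; side=[(358,270),(394,210.5),(420,220),(449.5,160)]
print('tops jar,bottle,tin,tumbler\n',tri(ray('top',top),ray('side',side)))
c=quad(t,(140,130,380,225),(0,60,20),(25,255,255)); r=cv2.minAreaRect(c); b=cv2.boxPoints(r); print(b.tolist())
# tray floor corners between ribs: tops of end ribs
tt=[(151,214),(153,142),(371,214),(368,142)]; ss=[(162,346),(95,305),(327,207),(268,187)]
print('tray rib ends\n',tri(ray('top',tt),ray('side',ss)))
print('tray at z=.02\n',plane('top',b,.02))
# shelf corners, near glass top
print('shelf z=.028\n',plane('top',[(205,356),(205,279),(456,352),(454,276)],.028))
print('shelf tri\n',tri(ray('top',[(206,356),(456,351),(207,280)]),ray('side',[(372,362),(489,206),(287,327)])))
print('pads z=.031: jar, tin, tumb-left-edge\n',plane('top',[(223,343),(223,292),(271,292),(271,343),(336,340),(336,290),(383,290),(383,340)],.031))
print('clip',plane('top',[(340,246)],.013))
E
```

```text
tops jar,bottle,tin,tumbler
 [[ 0.4563  0.0672  0.0858  0.0005]
 [ 0.4598 -0.0105  0.1173  0.0012]
 [ 0.461  -0.0933  0.0576  0.0034]
 [ 0.4609 -0.168   0.1116  0.0007]]
[[146.0, 141.0], [371.0, 141.0], [371.0, 215.0], [146.0, 215.0]]
tray rib ends
 [[ 0.6047  0.2183  0.0108  0.0005]
 [ 0.7147  0.221   0.0119  0.001 ]
 [ 0.6117 -0.108   0.0118  0.0011]
 [ 0.7231 -0.1042  0.0093  0.0002]]
tray at z=.02
 [[ 0.7139  0.2299  0.02  ]
 [ 0.7215 -0.1073  0.02  ]
 [ 0.6082 -0.1072  0.02  ]
 [ 0.6017  0.2234  0.02  ]]
shelf z=.028
 [[ 0.4007  0.1279  0.028 ]
 [ 0.5091  0.132   0.028 ]
 [ 0.4105 -0.2285  0.028 ]
 [ 0.5193 -0.2274  0.028 ]]
shelf tri
 [[ 0.4015  0.1256  0.0352  0.0006]
 [ 0.4115 -0.2293  0.0256  0.0006]
 [ 0.5067  0.129   0.023   0.0031]]
pads z=.031: jar, tin, tumb-left-edge
 [[ 0.4193  0.1028  0.031 ]
 [ 0.4908  0.1052  0.031 ]
 [ 0.492   0.0371  0.031 ]
 [ 0.4204  0.0354  0.031 ]
 [ 0.4258 -0.0562  0.031 ]
 [ 0.4963 -0.0556  0.031 ]
 [ 0.4974 -0.1231  0.031 ]
 [ 0.4266 -0.123   0.031 ]]
clip [[ 0.5621 -0.0622  0.013 ]]
```

```bash
python3 -c "
from h import *
print(go([.46,-.10,.26],1.606))"
```

```text
(array([ 414.2, -351. ,  -28.8]), array([-1.000e-03, -1.000e-03, -1.325e+00]))
```

Request:
carry_out(
  deltas="414 -351 -29 0 0 -1.325 0; 414 -351 -29 0 0 -1.325 0; 414 -351 -29 0 0 -1.325 0; 414 -351 -29 0 0 -1.325 0; 414 -351 -29 0 0 -1.325 0; 414 -351 -29 0 0 -1.325 0; 414 -351 -29 0 0 -1.325 0; 414 -351 -29 0 0 -1.325 0; 414 -351 -29 0 0 -1.325 0; 414 -351 -29 0 0 -1.325 0; 414 -351 -29 0 0 -1.325 0; 414 -351 -29 0 0 -1.325 0",
)

```text
time_s: 1.6
eef_pos: [0.4593, -0.1014, 0.26]
eef_rot: [-0.0, 0.695, 0.719, -0.0]
wrist_force: [-1.2, -0.1, -0.1]
opening: 0.997
grasp_force: 0.0
```

Run:
```python
from h import *
o=sensors.get_obs(); print(o['time_s'],o['eef_pos'],o['eef_rot'],o['q'])
np.save('T1.npy',pose(o)); cv2.imwrite('pics/w1.png',vision.camera('wrist'))
```

```text
1.6 [ 0.45932856 -0.1013798   0.26002879] [-2.28535290e-04  6.95208485e-01  7.18808089e-01 -2.02800417e-04] [-4.70181491e-01 -8.47667343e-02  1.82512884e+00 -2.56890563e-04
  1.40178670e+00 -5.03514642e-01]
```

View pics/w1.png

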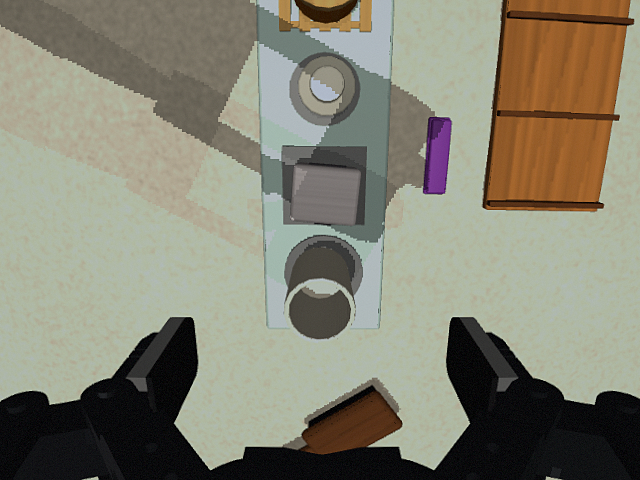

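The wrist view shows the tumbler rim centre near (320,309), tin lid corners (298,163), (361,167), (358,224), (291,220), bottle cap (327,84), and the last three tray ribs at the upper right.

Run:
```python
from h import *
np.set_printoptions(precision=4,suppress=True)
T=np.load('T1.npy'); im=cv2.imread('pics/w1.png')
P=lambda uv,z: plane('wrist',uv,z,T)
W=[(327,84),(327.5,193),(320,308)]
print('tri bottle,tin,tumbler',tri(ray('wrist',W,T),ray('top',[(305,314.5),(364,314),(427,315.5)])),sep='\n')
print('bottle',P([(327,84)],.119),'tumbler',P([(320,308),(286,308),(355,308),(320,277),(320,339)],.111),sep='\n')
c=P([(298,163),(361,167),(358,224),(291,220)],.063); print('tin',c,c.mean(0),np.linalg.norm(c-np.roll(c,1,0),axis=1), [np.arctan2(*(d[1::-1])) for d in (c[1]-c[0],c[2]-c[3])])
ribs=[(487,207),(603,206),(499,116),(618,118),(509,16),(633,21)]
r=P(ribs,.020); print('ribs',r,(r[::2]+r[1::2])/2)
print('rib tri',tri(ray('wrist',ribs[:4],T),ray('top',[(371,214),(369,142),(315,214),(313,142)])))
print('tinpad',P([(283,146),(366,146),(365,224),(283,224)],.031).mean(0))
```

```text
tri bottle,tin,tumbler
[[ 0.4596 -0.0099  0.1322  0.0013]
 [ 0.4636 -0.0994  0.0002  0.0011]
 [ 0.4606 -0.1704  0.1005  0.0015]]
bottle
[[ 0.4591 -0.0091  0.119 ]]
tumbler
[[ 0.4597 -0.1655  0.111 ]
 [ 0.4345 -0.1663  0.111 ]
 [ 0.4857 -0.1646  0.111 ]
 [ 0.459  -0.1409  0.111 ]
 [ 0.4606 -0.1913  0.111 ]]
tin [[ 0.4391 -0.0651  0.063 ]
 [ 0.4884 -0.0665  0.063 ]
 [ 0.4887 -0.1126  0.063 ]
 [ 0.4343 -0.111   0.063 ]] [ 0.4626 -0.0888  0.063 ] [0.0462 0.0493 0.046  0.0544] [np.float64(-0.029226611383453067), np.float64(-0.027850587565998598)]
ribs [[ 0.6098 -0.1033  0.02  ]
 [ 0.7207 -0.0979  0.02  ]
 [ 0.6095 -0.0229  0.02  ]
 [ 0.7184 -0.0184  0.02  ]
 [ 0.6077  0.0576  0.02  ]
 [ 0.7168  0.0622  0.02  ]] [[ 0.6653 -0.1006  0.02  ]
 [ 0.6639 -0.0206  0.02  ]
 [ 0.6623  0.0599  0.02  ]]
rib tri [[ 0.611  -0.106   0.0157  0.0037]
 [ 0.7202 -0.101   0.0203  0.0064]
 [ 0.6064 -0.0235  0.0282  0.0012]
 [ 0.7169 -0.0191  0.0222  0.0014]]
tinpad [ 0.4606 -0.0877  0.031 ]
```

Request:
carry_out(
  deltas="-40 -1.5 0 0 0 0 0; -66 -1.5 20 0 0 0 0; -66 -1.5 60 0 0 0 0; -66 -1.5 110 0 0 0 0; -66 -1.5 150 0 0 0 0; -66 -1.5 180 0 0 0 0; -66 -1.5 203 0 0 0 0; -66 -1.5 203 0 0 0 0; -66 -1.5 203 0 0 0 1; -66 -1.5 203 0 0 0 1; -66 -1.5 203 0 0 0 1; -66 -1.5 203 0 0 0 1",
)

```text
time_s: 3.15
eef_pos: [0.4615, -0.1673, 0.0589]
eef_rot: [0.001, 0.695, 0.719, 0.0]
wrist_force: [-1.8, -0.4, 5.0]
opening: 0.608
grasp_force: 60.2
```

Request:
carry_out(
  deltas="0 0 -30 0 0 0 1; 0 0 -70 0 0 0 1; 20 12 -110 0 0 0 1; 60 38 -120 0 0 0 1; 105 66 -120 0 0 0 1; 150 94 -120 0 0 0 1; 195 122 -120 0 0 0 1; 240 150 -120 0 0 0 1; 285 178 -120 0 0 0 1; 320 200 -110 0 0 0 1; 338 211 -90 0 0 0 1; 338 211 -60 0 0 0 1",
)

```text
time_s: 4.65
eef_pos: [0.661, 0.1808, 0.118]
eef_rot: [0.001, 0.694, 0.72, 0.001]
wrist_force: [0.8, -0.7, -2.9]
opening: 0.606
grasp_force: 61.4
```

Request:
carry_out(
  deltas="0 0 20 0 0 0 1; 0 0 40 0 0 0 1; 0 0 60 0 0 0 1; 0 0 70 0 0 0 1; 0 0 75 0 0 0 1; 0 0 75 0 0 0 1",
)

```text
time_s: 5.4
eef_pos: [0.6599, 0.1786, 0.0424]
eef_rot: [0.0, 0.695, 0.719, 0.0]
wrist_force: [-0.2, 0.1, -3.0]
opening: 0.611
grasp_force: 61.4
```

Run:
```python
from h import *
o=sensors.get_obs(); print(o['eef_pos'],o['wrist_force'])
a=vision.camera('side')[130:400,60:460]; b=vision.camera('top')[100:370,120:520]
cv2.imwrite('pics/p1.png',np.hstack([a,b]))
```

```text
[0.65994359 0.17861385 0.04243016] [-0.21506448  0.14117079 -3.01163154]
```

View pics/p1.png

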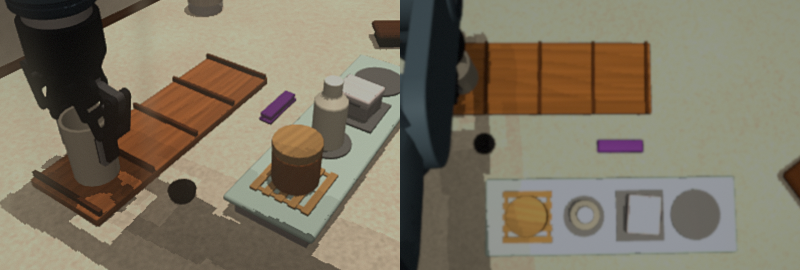

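The tumbler stands upright in the left compartment, held a couple of mm above the floor. I'll lower it, release and rise.

Request:
carry_out(
  deltas="0 0 2 0 0 0 1; 0 0 3.5 0 0 0 1; 0 0 3.5 0 0 0 1; 0 0 3.5 0 0 0 0.45; 0 0 3.5 0 0 0 0; 0 0 3.5 0 0 0 0; 0 0 3.5 0 0 0 0; 0 0 -20 0 0 0 0; 0 0 -60 0 0 0 0; 0 0 -110 0 0 0 0; 0 0 -160 0 0 0 0; 0 0 -200 0 0 0 0",
)

```text
time_s: 7.0
eef_pos: [0.6604, 0.1788, 0.2472]
eef_rot: [0.001, 0.695, 0.719, 0.002]
wrist_force: [0.6, -0.3, 0.3]
opening: 1.002
grasp_force: 0.0
```

Run:
```python
from h import *
o=sensors.get_obs(); print(o['eef_pos'],o['q'],o['wrist_force'])
np.save('T2.npy',pose(o)); cv2.imwrite('pics/w2.png',vision.camera('wrist'))
print(go([.462,-.089,.15],1.6))
```

```text
[0.66040939 0.1787887  0.24717873] [9.13320628e-02 4.05937858e-01 1.29172919e+00 3.41627387e-05
 1.43959750e+00 5.61861955e-02] [ 0.56809425 -0.31800307  0.26792411]
(array([-260.9, -211.4,  100.8]), array([ 0.013, -0.001,  0.006]))
```

View pics/w2.png

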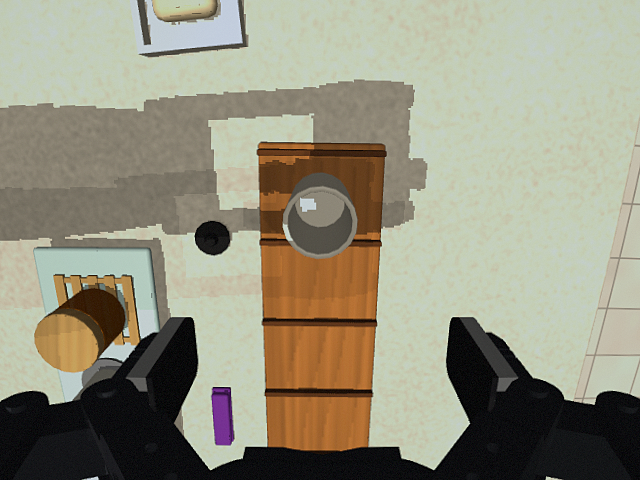

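The tumbler stands in the left compartment, rim centre about (320,221); ribs lie at rows 152, 242, 321 and 392.

Run:
```python
from h import *
np.set_printoptions(precision=4,suppress=True)
T=np.load('T2.npy')
r=plane('wrist',[(259,151),(386,151),(261,242),(381,242),(262,321),(377,321),(263,392),(372,392)],.020,T); print(r,(r[::2]+r[1::2])/2)
print('rim',plane('wrist',[(320,221),(284,221),(356,221),(320,185),(320,258)],.092,T))
m=pose(); print(m[:3,3])
```

```text
[[ 0.6066  0.2208  0.02  ]
 [ 0.7138  0.2245  0.02  ]
 [ 0.608   0.1406  0.02  ]
 [ 0.7154  0.1442  0.02  ]
 [ 0.6084  0.0622  0.02  ]
 [ 0.7176  0.0658  0.02  ]
 [ 0.6086 -0.0177  0.02  ]
 [ 0.7187 -0.0141  0.02  ]] [[ 0.6602  0.2226  0.02  ]
 [ 0.6617  0.1424  0.02  ]
 [ 0.663   0.064   0.02  ]
 [ 0.6636 -0.0159  0.02  ]]
rim [[0.6595 0.1795 0.092 ]
 [0.6339 0.1787 0.092 ]
 [0.6851 0.1804 0.092 ]
 [0.6586 0.2052 0.092 ]
 [0.6604 0.1518 0.092 ]]
[0.6628 0.1791 0.2538]
```

Request:
carry_out(
  deltas="-20 -16 0 0 0 0 0; -55 -43 0 0 0 0 0; -95 -75 0 0 0 0 0; -135 -107 10 0 0 0 0; -175 -138 20 0 0 0 0; -215 -170 35 0 0 0 0; -245 -194 50 0 0 0 0; -261 -206 60 0 0 0 0; -261 -206 68 0 0 0 0; -261 -206 68 0 0 0 0; -261 -206 68 0 0 0 0",
)

```text
time_s: 8.43
eef_pos: [0.4638, -0.0889, 0.175]
eef_rot: [0.0, 0.694, 0.72, 0.0]
wrist_force: [-0.1, 1.0, 0.5]
opening: 0.999
grasp_force: 0.0
```

Run:
```python
from h import *
o=sensors.get_obs(); print(o['eef_pos'],abs(o['dq']).max())
T=pose(o); np.save('T3.npy',T); cv2.imwrite('pics/w3.png',vision.camera('wrist'))
print(go([.4625,-.089,.034],1.60,T))
```

```text
[ 0.46376659 -0.0888501   0.17498078] 0.0029147665168048472
(array([-1.00e-01, -1.40e+00,  1.41e+02]), array([0.001, 0.   , 0.007]))
```

View pics/w3.png

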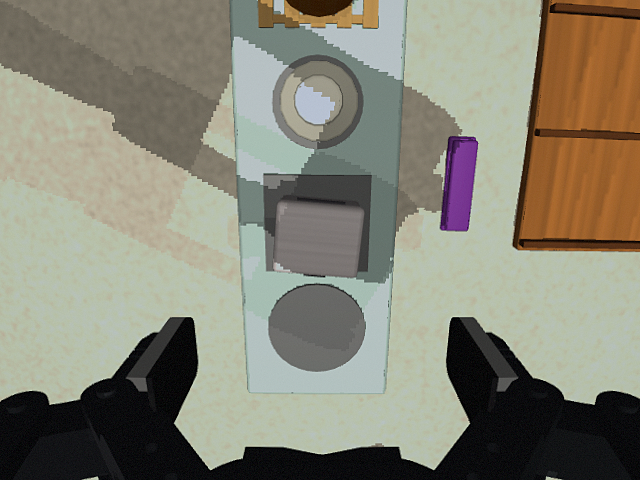

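Tin lid corners are near (280,198), (365,203), (360,276), (274,271); it is turned slightly relative to its pad.

Run:
```python
from h import *
np.set_printoptions(precision=4,suppress=True)
T=np.load('T3.npy'); uv=[(280,198),(365,203),(360,276),(274,271)]
c=plane('wrist',uv,.063,T); m=c.mean(0); print(m,[np.arctan2(*(d[1::-1])) for d in (c[1]-c[0],c[2]-c[3])],np.linalg.norm(c-np.roll(c,1,0),axis=1))
T1=np.load('T1.npy')
print(tri(ray('wrist',[(298,163),(361,167),(358,224),(291,220)],T1),ray('wrist',uv,T)))
print(go([m[0],m[1],.034],1.57-.03,T))
```

```text
[ 0.4623 -0.0882  0.063 ] [np.float64(-0.02378521962088241), np.float64(-0.02620716495630083)] [0.0468 0.051  0.0469 0.0543]
[[ 0.4382 -0.065   0.0605  0.0017]
 [ 0.4899 -0.068   0.0503  0.0005]
 [ 0.4889 -0.1131  0.0609  0.0001]
 [ 0.4342 -0.1113  0.0618  0.0001]]
(array([  0.8,  -1.6, 141. ]), array([0.001, 0.   , 0.067]))
```

Request:
carry_out(
  deltas="1 -1.5 25 0 0 0.06 0; 1 -1.5 60 0 0 0.06 0; 1 -1.5 95 0 0 0.06 0; 1 -1.5 125 0 0 0.06 0; 1 -1.5 140 0 0 0.06 0; 1 -1.5 145 0 0 0.06 0; 1 -1.5 145 0 0 0.06 0; 1 -1.5 145 0 0 0.06 1; 1 -1.5 145 0 0 0.06 1; 1 -1.5 145 0 0 0.06 1; 1 -1.5 145 0 0 0.06 1; 1 -1.5 145 0 0 0.06 1",
)

```text
time_s: 9.98
eef_pos: [0.4623, -0.0888, 0.0305]
eef_rot: [0.001, 0.716, 0.698, 0.0]
wrist_force: [-1.1, 1.4, 6.3]
opening: 0.623
grasp_force: 62.6
```

Request:
carry_out(
  deltas="0 0 -25 0 0 0 1; 0 0 -65 0 0 0 1; 10 10 -105 0 0 0 1; 35 35 -115 0 0 0 1; 65 65 -115 0 0 -0.05 1; 97 97 -115 0 0 -0.05 1; 130 130 -115 0 0 -0.05 1; 160 159 -115 0 0 -0.05 1; 185 184 -105 0 0 -0.05 1; 195 194 -85 0 0 -0.05 1; 195 194 -50 0 0 -0.05 1; 195 194 -20 0 0 -0.05 1",
)

```text
time_s: 11.48
eef_pos: [0.6601, 0.102, 0.0482]
eef_rot: [-0.0, 0.698, 0.716, -0.0]
wrist_force: [-0.7, -0.1, -1.4]
opening: 0.621
grasp_force: 63.1
```

Request:
carry_out(
  deltas="0 0 15 0 0 0 1; 0 0 27 0 0 0 1; 0 0 34 0 0 0 1; 0 0 38 0 0 0 1; 0 0 38 0 0 0 1; 0 0 38 0 0 0 1; 0 0 38 0 0 0 0.45; 0 0 38 0 0 0 0; 0 0 38 0 0 0 0; 0 0 38 0 0 0 0; 0 0 20 0 0 0 0; 0 0 -20 0 0 0 0",
)

```text
time_s: 12.98
eef_pos: [0.6587, 0.1016, 0.0687]
eef_rot: [-0.001, 0.698, 0.716, -0.001]
wrist_force: [1.0, 0.8, -0.1]
opening: 1.002
grasp_force: 0.0
```

Request:
carry_out(
  deltas="0 0 -40 0 0 0 0; 0 0 -85 0 0 0 0; -8 -15 -120 0 0 0 0; -25 -48 -120 0 0 0 0; -45 -87 -120 0 0 0 0; -65 -126 -120 0 0 0 0; -85 -165 -120 0 0 0 0; -100 -194 -120 0 0 0 0; -105 -204 -120 0 0 0 0; -105 -204 -120 0 0 0 0; -105 -204 -120 0 0 0 0; -105 -204 -120 0 0 0 0",
)

```text
time_s: 14.48
eef_pos: [0.4596, -0.0081, 0.1893]
eef_rot: [0.0, 0.698, 0.716, 0.0]
wrist_force: [-0.4, 0.5, 0.1]
opening: 1.003
grasp_force: 0.0
```

Run:
```python
from h import *
o=sensors.get_obs(); print(o['eef_pos'],abs(o['dq']).max())
T=pose(o); np.save('T4.npy',T); w=vision.camera('wrist');cv2.imwrite('pics/w4.png',w)
t=vision.camera('top');cv2.imwrite('pics/t4.png',t)
cv2.imwrite('pics/c4.png',np.hstack([w[:400],cv2.resize(t,None,fx=.8333,fy=.8333)[:,120:280]]))
print(go([.4595,-.0095,.06],1.60,T))
```

```text
[ 0.45964731 -0.00809766  0.18934203] 0.006897445266852231
(array([ -1.4,  -0.2, 129.3]), array([ 0.   , -0.   , -0.004]))
```

View pics/c4.png

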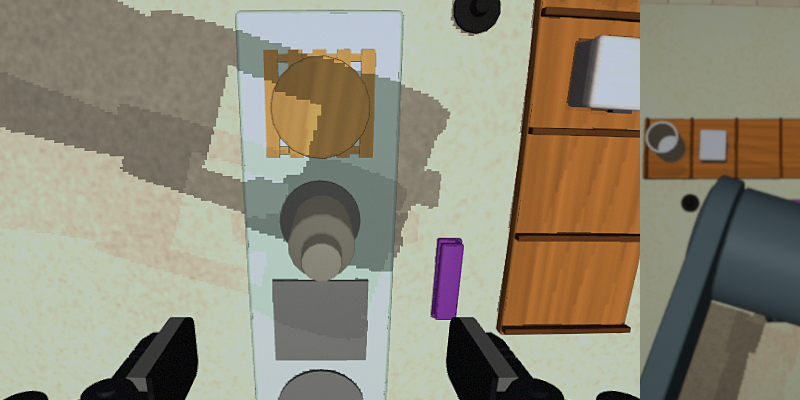

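Tumbler and tin stand in their compartments. The bottle cap is at (323,258) and the jar lid at (321,107).

Run:
```python
from h import *
np.set_printoptions(precision=4,suppress=True)
T=np.load('T4.npy')
print('jar',plane('wrist',[(321,107)],.087,T)); b=plane('wrist',[(323,259)],.119,T)[0]; print('bottle',b, plane('wrist',[(320,219)],.031,T))
print('bottle tri',tri(ray('wrist',[(327,84)],np.load('T1.npy')),ray('wrist',[(323,259)],T)))
print(go([b[0],b[1],.053],1.60,T))
r=plane('wrist',[(541,13),(640,17),(529,130),(640,132),(516,237),(637,237),(499,330),(631,328)],.020,T);print('ribs',r)
t=cv2.imread('pics/t4.png')
```

```text
jar [[0.4569 0.0697 0.087 ]]
bottle [ 0.4599 -0.0067  0.119 ] [[ 0.458  -0.0067  0.031 ]]
bottle tri [[ 0.4596 -0.0087  0.113   0.0009]]
(array([  1.4,   0.3, 136.3]), array([ 0.   , -0.   , -0.004]))
ribs [[ 0.6034  0.1377  0.02  ]
 [ 0.6753  0.1406  0.02  ]
 [ 0.6056  0.0601  0.02  ]
 [ 0.6906  0.0629  0.02  ]
 [ 0.6079 -0.0194  0.02  ]
 [ 0.7065 -0.0167  0.02  ]
 [ 0.6066 -0.0985  0.02  ]
 [ 0.7215 -0.0959  0.02  ]]
```

Request:
carry_out(
  deltas="1 0 25 0 0 0 0; 1 0 60 0 0 0 0; 1 0 95 0 0 0 0; 1 0 120 0 0 0 0; 1 0 134 0 0 0 0; 1 0 136 0 0 0 0; 1 0 136 0 0 0 0; 1 0 136 0 0 0 1; 1 0 136 0 0 0 1; 1 0 136 0 0 0 1; 1 0 136 0 0 0 1; 1 0 136 0 0 0 1",
)

```text
time_s: 16.08
eef_pos: [0.4596, -0.0076, 0.054]
eef_rot: [0.001, 0.698, 0.716, 0.0]
wrist_force: [-1.0, 0.4, 7.4]
opening: 0.452
grasp_force: 60.7
```

Request:
carry_out(
  deltas="0 0 -25 0 0 0 1; 0 0 -60 0 0 0 1; 1 15 -75 0 0 0 1; 5 45 -75 0 0 0 1; 9 80 -75 0 0 0 1; 13 115 -75 0 0 0 1; 17 150 -75 0 0 0 1; 21 180 -70 0 0 0 1; 23 200 -55 0 0 0 1; 23.5 204 -35 0 0 0 1; 23.5 204 -15 0 0 0 1; 23.5 204 0 0 0 0 1",
)

```text
time_s: 17.58
eef_pos: [0.6605, 0.0212, 0.051]
eef_rot: [-0.001, 0.698, 0.716, -0.001]
wrist_force: [0.2, -1.1, -0.3]
opening: 0.457
grasp_force: 60.5
```

Request:
carry_out(
  deltas="0 0 9 0 0 0 1; 0 0 15 0 0 0 1; 0 0 18 0 0 0 1; 0 0 18.5 0 0 0 1; 0 0 18.5 0 0 0 1; 0 0 18.5 0 0 0 0.6; 0 0 18.5 0 0 0 0.3; 0 0 18.5 0 0 0 0; 0 0 18.5 0 0 0 0; 0 0 18.5 0 0 0 0; 0 0 5 0 0 0 0; 0 0 -30 0 0 0 0",
)

```text
time_s: 19.08
eef_pos: [0.6607, 0.0214, 0.0824]
eef_rot: [-0.002, 0.698, 0.716, -0.001]
wrist_force: [-0.4, -0.0, 0.4]
opening: 0.998
grasp_force: 0.0
```

Request:
carry_out(
  deltas="0 0 -35 0 0 0 0; 0 0 -75 0 0 0 0; 1 -4 -100 0 0 0 0; 6 -25 -100 0 0 0 0; 15 -60 -100 0 0 0 0; 25 -97 -100 0 0 0 0; 35 -135 -100 0 0 0 0; 45 -172 -100 0 0 0 0; 51 -197 -100 0 0 0 0; 53 -204 -100 0 0 0 0; 53 -204 -100 0 0 0 0; 53 -204 -100 0 0 0 0",
)

```text
time_s: 20.58
eef_pos: [0.4581, 0.0687, 0.1837]
eef_rot: [0.0, 0.698, 0.716, 0.0]
wrist_force: [0.6, -0.1, 0.3]
opening: 1.0
grasp_force: 0.0
```

Run:
```python
from h import *
o=sensors.get_obs(); print(o['eef_pos'],abs(o['dq']).max())
T=pose(o); np.save('T5.npy',T); w=vision.camera('wrist');cv2.imwrite('pics/w5.png',w)
t=vision.camera('top');cv2.imwrite('pics/t5.png',t)
cv2.imwrite('pics/c5.png',np.hstack([w[:400],cv2.resize(t,None,fx=.8333,fy=.8333)[:,120:280]]))
print(go([.457,.0695,.046],1.60,T))
```

```text
[0.45812735 0.0687385  0.18374354] 0.010178306008610005
(array([  0.8,  -1.3, 137.7]), array([ 0.001,  0.   , -0.005]))
```

View pics/c5.png

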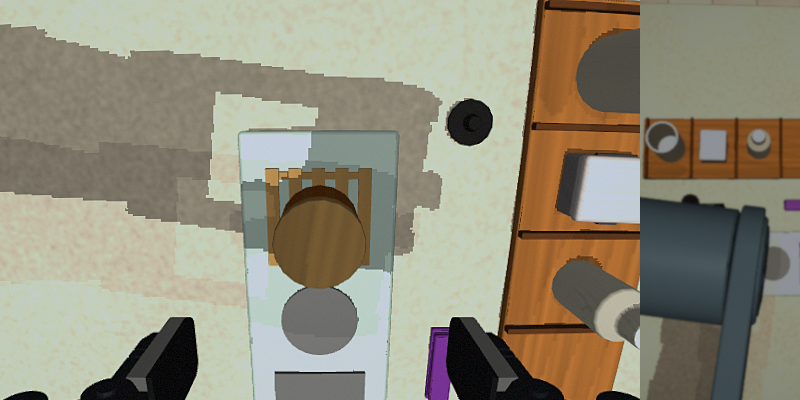

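The jar lid is centred at about (319,237), and the tumbler, tin and bottle stand on the tray.

Request:
carry_out(
  deltas="1 -1 25 0 0 0 0; 1 -1 60 0 0 0 0; 1 -1 95 0 0 0 0; 1 -1 125 0 0 0 0; 1 -1 140 0 0 0 0; 1 -1 143 0 0 0 0; 1 -1 143 0 0 0 0; 1 -1 143 0 0 0 1; 1 -1 143 0 0 0 1; 1 -1 143 0 0 0 1; 1 -1 143 0 0 0 1; 1 -1 143 0 0 0 1",
)

```text
time_s: 22.18
eef_pos: [0.4567, 0.07, 0.0414]
eef_rot: [0.001, 0.698, 0.716, 0.0]
wrist_force: [-2.7, 0.1, 6.3]
opening: 0.624
grasp_force: 62.0
```

Request:
carry_out(
  deltas="0 0 -30 0 0 0 1; 0 0 -75 0 0 0 1; -8 12 -110 0 0 0 1; -26 40 -110 0 0 0 1; -50 77 -110 0 0 0 1; -74 114 -110 0 0 0 1; -97 150 -110 0 0 0 1; -117 180 -105 0 0 0 1; -130 200 -90 0 0 0 1; -132.5 205 -65 0 0 0 1; -132.5 205 -35 0 0 0 1; -132.5 205 -8 0 0 0 1",
)

```text
time_s: 23.68
eef_pos: [0.6638, -0.0573, 0.0471]
eef_rot: [-0.0, 0.698, 0.716, -0.0]
wrist_force: [-0.4, 0.6, -2.0]
opening: 0.621
grasp_force: 63.5
```

Request:
carry_out(
  deltas="0 0 13 0 0 0 1; 0 0 21 0 0 0 1; 0 0 25 0 0 0 1; 0 0 26.5 0 0 0 1; 0 0 26.5 0 0 0 1; 0 0 26.5 0 0 0 0.5; 0 0 26.5 0 0 0 0.2; 0 0 26.5 0 0 0 0; 0 0 26.5 0 0 0 0; 0 0 26.5 0 0 0 0; 0 0 10 0 0 0 0; 0 0 -30 0 0 0 0",
)

```text
time_s: 25.18
eef_pos: [0.6626, -0.0569, 0.0775]
eef_rot: [-0.002, 0.698, 0.716, -0.001]
wrist_force: [1.0, -0.0, 0.4]
opening: 1.005
grasp_force: 0.0
```

Request:
carry_out(
  deltas="0 0 -40 0 0 0 0; 0 0 -90 0 0 0 0; 0 -20 -130 0 0 0 0; -15 -70 -150 0 0 0 0; -35 -120 -150 0 0 0 0; -60 -170 -150 0 0 0 0; -100 -210 -150 0 0 0 0; -140 -240 -150 0 0 0 0; -180 -260 -150 0 0 0 0; -220 -260 -150 0 0 0 0; -220 -260 -150 0 0 0 0; -220 -260 -150 0 0 0 0",
)

```text
time_s: 26.68
eef_pos: [0.4098, -0.2834, 0.2289]
eef_rot: [0.0, 0.698, 0.716, 0.0]
wrist_force: [0.8, -0.8, -0.1]
opening: 1.001
grasp_force: 0.0
```

Run:
```python
from h import *
print(sensors.get_obs()['time_s'])
t=vision.camera('top'); s=vision.camera('side'); cv2.imwrite('pics/t6.png',t); cv2.imwrite('pics/s6.png',s)
a=cv2.resize(t[120:270,130:390],None,fx=3,fy=3)[:, :780]; b=s[100:360,60:460]
b=cv2.resize(b,(231,150)); c=np.zeros((600,780,3),np.uint8); c[:450]=a; c[450:,:231]=b; cv2.imwrite('pics/c6.png',c)
```

```text
26.675
```

View pics/c6.png

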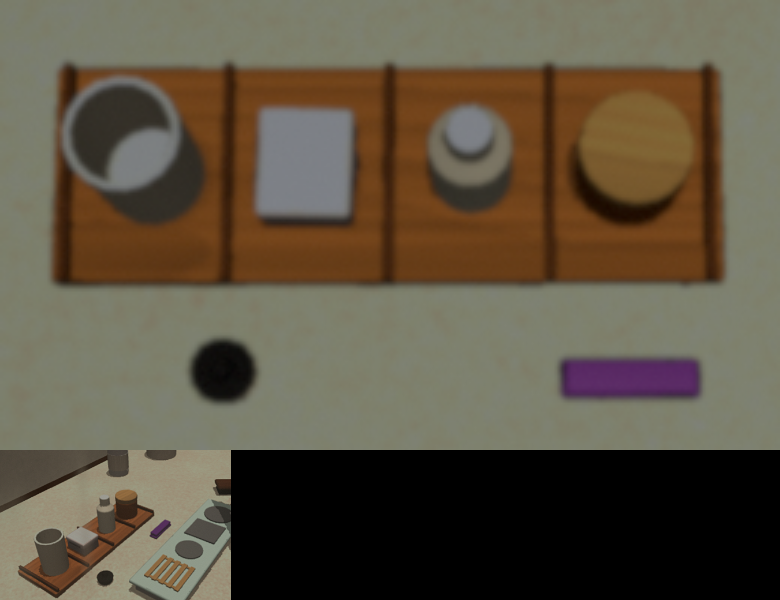

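All four stand upright in order tumbler, tin, bottle, jar, and the clip is untouched. A numeric check of centring from this picture: rim (121,134), tin (305,162), cap (469,130), lid (636,149), ribs at columns 68/228/389/549/710.

Run:
```python
from h import *
np.set_printoptions(precision=4,suppress=True)
f=lambda u,v,z: plane('top',[(130+u/3-.33,120+v/3-.33)],z)[0]
r=[(f(a,66,.02)+f(b,281,.02))/2 for a,b in ((70,65),(230,227),(390,388),(549,550),(708,713))]
for p,i in (((121,134,.092),0),((305,162,.044),1),((469,130,.1),2),((636,149,.068),3)):
    q=f(*p); m=(r[i]+r[i+1])/2; print(q[:2],m[:2],(q-m)[:2]*1000)
```

```text
[0.6595 0.1759] [0.6595 0.1778] [ 0.0654 -1.9276]
[0.6603 0.0978] [0.6611 0.0986] [-0.7972 -0.7475]
[0.6625 0.0184] [0.6627 0.0193] [-0.2292 -0.9481]
[ 0.6639 -0.0594] [ 0.6645 -0.0604] [-0.6392  0.9919]
```

All within 2 mm of the compartment middles.

```bash
python3 -c "
from bench import ctrl
print(ctrl.hand_in())"
```

```text
the job is handed in; nothing more can be done
None
```

The job is handed in at about 27 s of the 106 s allowed: tumbler, tin, bottle and jar (left to right) stand upright on the tray within about 2 mm of their compartment middles, and the clip was not moved.

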